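# Lock the red hold-down bolt in the slotted rail

### The arm

A 6-joint arm with a two-finger parallel gripper is mounted at the origin on a cart in front of the work surface, level with it; the furniture and walls round the work are solid. World frame = base frame: x ahead of the robot, y to its left, z up, the work surface at z = 0. Lengths are in m, angles in rad, forces in N, time in s.
With the tool pointing down it reaches from about 0.3 to 0.775 m from the base axis. Payload 14.6 kg.
Tool frame: the origin (TCP) lies midway between the tips of the shut fingers; the grasp point (between the pads) lies 19 mm behind it; z points along the fingers, y is the line along which they close (so a half turn about z gives the same grasp; the last joint's range is limited). The gripper opens to 94 mm and grips with 3 to 60 N. Pads are 16 mm wide; open, the fingers measure 119 mm over their backs; the gripper's body (75 mm by 177 mm) begins 78 mm behind the grasp point.
Start: joints at [1.177, 0.3, 1.521, -0, 1.321, -0.067], TCP at [0.177, 0.521, 0.205] pointing down, gripper open.
Joint ranges: [-3.03, 3.03], [-0.79, 2.21], [0.23, 2.52], [-1.04, 4.18], [0, 3.07], [-2.55, 2.55]. Speed limits (rad/s): [2.22, 2.22, 2.57, 3.14, 3.14, 3.14].

### API

Orientations are given as [roll, pitch, yaw] about the fixed x, y, z axes, in that order (R = Rz(yaw) Ry(pitch) Rx(roll)).
In Python, from plant import sense, optics, ctrl, finder gives the robot as it stands.
- The arm moves only by the shell command python3 -m jog 'ROWS' [FORCE]. ROWS is JSON, a list of rows, each a list of 7 numbers: the shift along the world's x, y, z in m, then the turn, a rotation vector about the world's x, y, z in degrees, then the gripper command: -1 is fully open, 1 is shut, values between are in proportion. A call has 1 to 5 rows; each row is the pose to reach, as a shift and turn from the pose commanded when the call began; what a row does not reach only later rows make up. A row lasts 1/12 s, in which the tool goes at most 41.7 mm and 7.16 degrees, less where a joint would pass 70% of its speed; a pose out of reach is approached as far as the arm can. A call with a gripper value outside its range is refused whole. The fingers move at their own pace and stop on an object; FORCE is the grip in N (left out, the last holds). Time passes only in rows, so rows that repeat a pose let the fingers close. It gives the time, the measured TCP pose, the force, the opening and the grip force at its end, in the units of the state.
- sense(): the state, without advancing time (a new reading comes with each control period).
- optics.camera(name): name is "side" or "top" or "wrist"; returns the picture (384x512x3 uint8, red, green, blue); there is no depth.
- optics.calibration(name): a dict with "fx", "fy", "cx", "cy" (pixels), "dist_coeffs" ([k1, k2, p1, p2, k3] as OpenCV has them; the pictures are not rectified), "R" (3x3) and "t" (3): a world point X has camera coordinates R X + t; the wrist camera has in their place "T_tool_cam" (4x4, takes a point from camera to tool coordinates, whose origin is the TCP and whose axes are the flange's). Camera axes: x right, y down, z forward; pixel columns grow to the right and rows downward; lengths in m; the calibration is good to about 2 mm. A picture is of the moment at which its call begins: read the wrist's pose just before it. calibration takes no time and is no camera call.
- ctrl.close_job(): hands the job in; it is judged then, once.
Trained networks look in the newest picture that a camera, given by its name, has taken for a name from the list of things; names that differ only in an ending like _2 or _b are one class to them, and where a whole thing is asked for, a point or a joint stands for the part that bears it (a point fixed in the world has none). Each returns a list of dicts, best first, with "confidence" (0 to 1); they miss things now and then, are a little off and sometimes report something else, mostly with a low value. They report only what shows in the picture. A call takes as long as a camera call. They do not tell look-alikes from the thing itself.
- finder.search_frame(camera, label): "at" ([column, row] in pixels, amid what is visible of it).
- finder.tip_of(camera, label): "at" ([column, row] in pixels: a listed point, or the origin of a listed thing).
The state is a dict: "t": time; "joint_positions": joint angles; "qvel": joint speeds; "joint_torque": joint torques, N m; "eef_pos": TCP position; "eef_rot": TCP orientation; "wrist_force": force on the tool from outside, world axes, zero at the start; "moment": the same for the moment, N m; "grip_width": finger opening in m; "gripper_force": force on a finger pad.
Only numpy, scipy, OpenCV 4.12 (cv2) and the standard library are available. Lean on these libraries where they do the work, as an engineer would, in place of code of your own. Each camera call takes 0.05 s, during which the arm holds its last target. There are 200 camera calls.

### The job

Lock the red-handled hold-down bolt into the slotted rail at the black mark, just as the blue one beside it is already locked: lower its hammer head through the slot with the handle lying along the slot, then turn it a quarter turn (either way) so that the head catches under both lips. Let go of it, sitting flat on the rail with its handle square across the slot, and leave the black-handled bolt where it stands.

Things in the scene. Friction and masses are not known exactly. Their poses are not given: they have to be found in the camera images.
- red_grip (a point): Centre of the red handle, 55 mm above the bolt's underside; the bolt (76 mm high, 160 g) stands loose and upright on the bench. From below: steel hammer head 62 x 22 x 10 mm high, stem 16 thick, 14 long, round collar 64 across whose top is at 30 mm, handle: an upright slab 62 long, 16 thick, 46 high. x: along the handle and likewise the hammer head; y: across its thickness; z: up.
- black_grip (a point): Centre of the black handle of another bolt, loose and upright on the bench, as big as the red one but with a round 60 mm foot that does not fit the slot; axes as for the red one. It stays where it is. (Farther right, from y = -0.3 m outward, stands the tall, solid bench drill: swing the arm in round it.)
- rail_mark (a point): Middle of the slot at the black line across the two lips, level with their top, 34 mm above the bench; x: along the slot, y: across, z: up. Fixed rail 300 x 96 mm; slot 38 wide, lips 8 thick, channel beneath 80 wide, 20 deep. A bolt whose collar rests on the lips can turn; its handle centre is then 31 mm above this point. Blue bolt (fixed) 150 mm away at +x, its top 52 mm above the lips.
Things that resemble listed ones, but are neither listed nor needed, are in the scene too. What is shaped like the part that bears red_grip but turquoise is not meant.

How it is judged:
On the way:
1. the red bolt's head is down through the slot at the mark, handle along the slot (z of red_grip in the frame of rail_mark below 0.037 m and x of red_grip in the frame of rail_mark between -0.02 and 0.02 m and y of red_grip in the frame of rail_mark between -0.012 and 0.012 m and angle between the x axis of red_grip and the x axis of rail_mark, either way round below 0.35 rad), for 0.1 s.
At the end, for the whole second after the job is handed in: The red bolt's head is under the lips, the bolt upright within 6 degrees with its collar on the rail, its handle square across the slot within 17 degrees, within 20 mm of the mark along the slot and 12 mm of the slot's middle, released and at rest (z of red_grip in the frame of rail_mark below 0.037 m and x of red_grip in the frame of rail_mark between -0.02 and 0.02 m and y of red_grip in the frame of rail_mark between -0.012 and 0.012 m and angle between the x axis of red_grip and the y axis of rail_mark, either way round below 0.3 rad and angle between red_grip's own z axis and vertical below 0.1 rad and linear speed of red_bolt below 0.02 m/s); the robot touches nothing.
It fails at once if the black-handled bolt is moved more than 30 mm (distance of black_grip from where it was at the start of the episode above 0.03 m).
It also fails if it takes over 48 s, if anything falls off the work surface, if the arm or the gripper's body presses on something with over 40 N, if the wrist force passes 120 N, or if a joint passes its speed limit or range.

## Working session

There is one attempt and no reset: what is moved stays moved. The work goes in short steps, Python scripts to look and compute and a shell command to move; the robot and the scene stay as the last step left them, time stands still between calls to the robot, and variables do not carry over. Pictures are saved under pics/ and viewed, at most 10 in all, crops included, and the job is handed in when it is done.

```bash
mkdir -p pics
cat > h.py <<'E'
import numpy as np,cv2
from plant import sense,optics,ctrl,finder
from scipy.spatial.transform import Rotation as Ro
def ray(cam,px,st=None):
    c=optics.calibration(cam)
    K=np.array([[c['fx'],0,c['cx']],[0,c['fy'],c['cy']],[0,0,1]])
    u=cv2.undistortPoints(np.array([[px]],float),K,np.array(c['dist_coeffs']))[0,0]
    d=np.array([u[0],u[1],1])
    if 'R' in c:
        R=np.array(c['R']);t=np.array(c['t']);return -R.T@t,R.T@d
    T=np.array(c['T_tool_cam']);Rt=Ro.from_euler('xyz',st['eef_rot']).as_matrix()
    return Rt@T[:3,3]+np.array(st['eef_pos']),Rt@T[:3,:3]@d
def at_z(cam,px,z,st=None):
    o,d=ray(cam,px,st);return o+d*(z-o[2])/d[2]
def save(im,n,s=1.5): cv2.imwrite('pics/'+n,cv2.resize(im[...,::-1],None,fx=s,fy=s))
E
python3 - <<'E'
from h import *
Z={'red_grip':.055,'black_grip':.055,'rail_mark':.034}
for c in ['top','side']:
    im=optics.camera(c);save(im,c+'1.png')
    for l in Z:
        for r in finder.tip_of(c,l)[:4]: print(c,l,np.round(r['at'],1),round(r['confidence'],2),at_z(c,r['at'],Z[l]).round(3))
E
```

```text
top red_grip [267.6 235.2] 0.98 [ 0.454 -0.021  0.055]
top red_grip [206.8 247.4] 0.93 [0.423 0.115 0.055]
top black_grip [310.5 249.3] 0.94 [ 0.425 -0.119  0.055]
top rail_mark [278.5 149.3] 0.8 [ 0.659 -0.043  0.034]
side red_grip [325.7 235.2] 0.75 [0.419 0.107 0.055]
side red_grip [312.8 208.3] 0.72 [ 0.444 -0.012  0.055]
side black_grip [321.6 192.3] 0.61 [ 0.428 -0.11   0.055]
side rail_mark [210.5 204. ] 0.81 [ 0.657 -0.043  0.034]
```

View pics/top1.png

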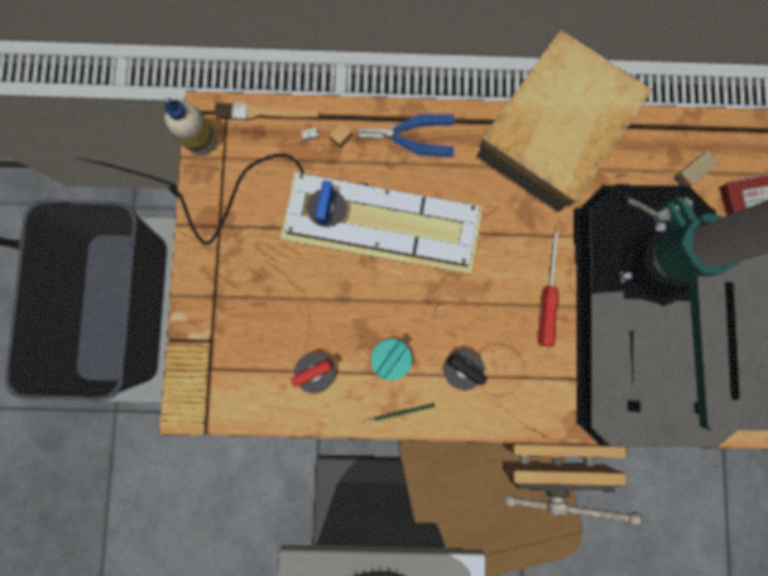

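View pics/side1.png

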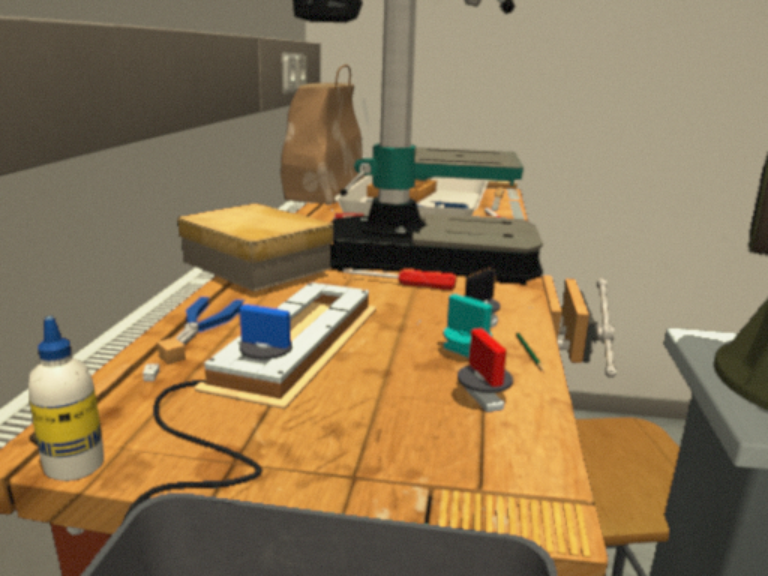

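Top view: the red bolt is at about (313,373), turquoise at (391,358), black at (465,368). The rail's black mark runs from (422,205) to (416,245), and the blue bolt is at (325,203). The side view agrees: the red handle is the nearest one, on a steel hammer head.

Run:
```python
from h import *
s=sense();print(np.round(s['eef_rot'],3),Ro.from_euler('xyz',s['eef_rot']).as_matrix().round(3).tolist(),s['t'],np.round(s['eef_pos'],3),s['grip_width'])
im=optics.camera('top').astype(int)
m=((im[...,0]>120)&(im[...,1]<70)&(im[...,2]<70)).astype(np.uint8);m[:, :185]=0;m[:,230:]=0;m[:225]=0;m[265:]=0
p=np.argwhere(m)[:,::-1].astype(np.float32);r=cv2.minAreaRect(p);print(len(p),r)
b=cv2.boxPoints(r);w=[at_z('top',q,.07)[:2] for q in b]
e=[w[1]-w[0],w[2]-w[1]];[print(np.linalg.norm(x).round(4),np.degrees(np.arctan2(x[1],x[0]))) for x in e];print(at_z('top',r[0],.07))
a,c=[at_z('top',np.array(q)/1.5,.034) for q in ((422,205),(416,245))];print(a,c,(a+c)/2)
# rail edges of top
for q in [((300,178),(481,207)),((292,233),(470,262))]:
    a,c=[at_z('top',np.array(k)/1.5,.034) for k in q];d=a-c;print(np.degrees(np.arctan2(d[1],d[0])),np.linalg.norm(d))
```

```text
[-3.141  0.     2.815] [[-0.947, 0.321, -0.0], [0.321, 0.947, -0.0], [-0.0, -0.0, -1.0]] 0.4 [0.177 0.521 0.205] 0.09469689648616417
175 ((207.40005493164062, 248.800048828125), (7.155416965484619, 26.832813262939453), 63.43495178222656)
0.0587 -61.91795110975868
0.0158 -151.0519502214287
[0.420769   0.11169985 0.07      ]
[ 0.6902362  -0.04950803  0.034     ] [ 0.62472584 -0.04122653  0.034     ] [ 0.65748102 -0.04536728  0.034     ]
82.40944084939825 0.2946495157993626
82.298639298563 0.2861012715619366
```

```bash
python3 -m jog '[[0.018,-0.03,0,0,0,-5,-1],[0.036,-0.06,0,0,0,-10,-1],[0.054,-0.09,0,0,0,-15,-1],[0.072,-0.12,0,0,0,-20,-1],[0.09,-0.15,0,0,0,-25,-1]]'
python3 -m jog '[[0.018,-0.03,0,0,0,-5,-1],[0.036,-0.06,0,0,0,-10,-1],[0.054,-0.09,0,0,0,-15,-1],[0.072,-0.12,0,0,0,-20,-1],[0.09,-0.15,0,0,0,-21,-1]]'
python3 -m jog '[[0.018,-0.03,0,0,0,0,-1],[0.036,-0.06,0,0,0,0,-1],[0.054,-0.09,0,0,0,0,-1],[0.064,-0.11,0,0,0,0,-1],[0.064,-0.11,0,0,0,0,-1]]'
python3 - <<'E'
from h import *
s=sense();im=optics.camera('wrist');save(im,'w1.png')
R=Ro.from_euler('xyz',s['eef_rot']).as_matrix();print(s['eef_pos'],np.degrees(np.arctan2(R[1,1],R[0,1])))
for r in finder.tip_of('wrist','red_grip')[:3]: print(r,at_z('wrist',r['at'],.055,s))
m=((im[...,0]>110)&(im[...,1]<75)&(im[...,2]<75)).astype(np.uint8)
n,l,st,ce=cv2.connectedComponentsWithStats(m);k=1+np.argmax(st[1:,4]);print(st[k],ce[k])
E
```

```text
t: 0.87
eef_pos: [0.267, 0.3694, 0.2055]
eef_rot: [3.141, -0.0, 2.375]
wrist_force: [0.4, 0.6, -0.1]
grip_width: 0.0939
gripper_force: 0.0
t: 1.28
eef_pos: [0.3571, 0.2193, 0.2057]
eef_rot: [3.141, -0.0, 2.007]
wrist_force: [0.4, 0.8, -0.1]
grip_width: 0.0938
gripper_force: 0.0
t: 1.7
eef_pos: [0.4219, 0.108, 0.2054]
eef_rot: [3.142, 0.001, 2.009]
wrist_force: [-0.9, -0.1, 0.5]
grip_width: 0.0939
gripper_force: 0.0
[0.4218721  0.10800076 0.20543445] 25.084127094999104
{'at': [254.5, 173.6], 'confidence': 0.84} [0.42173976 0.11200502 0.055     ]
{'at': [229.7, 268.5], 'confidence': 0.83} [ 0.44370979 -0.00281411  0.055     ]
[ 254  192   82   94 1986] [296.74018127 230.4672709 ]
```

View pics/w1.png

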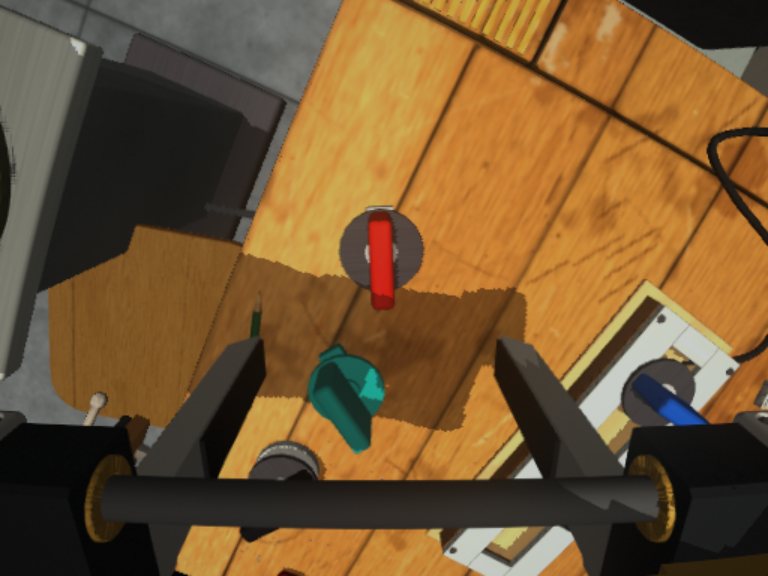

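The wrist view shows the red handle at (381,258), upright in the picture and so square to the closing line. Position is confirmed at (0.4217, 0.112).

```bash
python3 -m jog '[[0,0.004,-0.035,0,0,0,-1],[0,0.004,-0.07,0,0,0,-1],[0,0.004,-0.105,0,0,0,-1],[0,0.004,-0.14,0,0,0,-1],[0,0.004,-0.165,0,0,0,-1]]'
python3 -m jog '[[0,0,0,0,0,0,-1],[0,0,0,0,0,0,0.3],[0,0,0,0,0,0,0.9],[0,0,0,0,0,0,0.9],[0,0,0,0,0,0,0.9]]' 30
python3 -m jog '[[0,0,0,0,0,0,0.9],[0,0,0,0,0,0,0.9],[0,0,0,0,0,0,0.9],[0,0,0,0,0,0,0.9],[0,0,0,0,0,0,0.9]]' 30
```

```text
t: 2.22
eef_pos: [0.419, 0.1159, 0.0381]
eef_rot: [-3.14, -0.001, 2.014]
wrist_force: [0.8, 0.4, -1.1]
grip_width: 0.094
gripper_force: 0.0
t: 2.63
eef_pos: [0.4214, 0.1152, 0.042]
eef_rot: [3.139, 0.001, 2.012]
wrist_force: [-0.1, 0.4, -0.2]
grip_width: 0.0712
gripper_force: 0.0
t: 3.05
eef_pos: [0.4206, 0.1149, 0.0405]
eef_rot: [3.142, 0.0, 2.012]
wrist_force: [0.0, 0.4, 0.1]
grip_width: 0.0371
gripper_force: 0.0
```

```bash
python3 -m jog '[[0,0,0,0,0,0,0.9],[0,0,0,0,0,0,0.9],[0,0,0,0,0,0,0.9],[0,0,0,0,0,0,0.9],[0,0,0,0,0,0,0.9]]' 30
python3 -m jog '[[0,0,0,0,0,0,0.9],[0,0,0,0,0,0,0.9],[0,0,0.005,0,0,0,0.9],[0,0,0.02,0,0,0,0.9],[0,0,0.05,0,0,0,0.9]]' 40
python3 -m jog '[[0,0,0.02,0,0,0,0.9],[0,0,0.04,0,0,0,0.9],[0,0,0.06,0,0,0,0.9],[0,0,0.06,0,0,0,0.9]]' 40
```

```text
t: 3.47
eef_pos: [0.4205, 0.1149, 0.0404]
eef_rot: [-3.141, -0.0, 2.012]
wrist_force: [-0.1, -1.0, -1.2]
grip_width: 0.0159
gripper_force: 30.0
t: 3.88
eef_pos: [0.4189, 0.1146, 0.089]
eef_rot: [-3.136, -0.001, 2.012]
wrist_force: [1.1, 0.8, -1.9]
grip_width: 0.0158
gripper_force: 40.0
t: 4.22
eef_pos: [0.4219, 0.1152, 0.154]
eef_rot: [3.136, 0.001, 2.012]
wrist_force: [-0.1, 0.8, -1.3]
grip_width: 0.0155
gripper_force: 40.0
```

```bash
python3 -m jog '[[0.03,-0.02,0,0,0,-4,0.9],[0.06,-0.04,0,0,0,-8,0.9],[0.09,-0.06,0,0,0,-13,0.9],[0.12,-0.08,0,0,0,-18,0.9],[0.15,-0.1,0,0,0,-23,0.9]]'
python3 -m jog '[[0.03,-0.02,0,0,0,-5,0.9],[0.06,-0.04,0,0,0,-9,0.9],[0.08,-0.055,0,0,0,-10,0.9],[0.087,-0.061,0,0,0,-10,0.9],[0.087,-0.061,0,0,0,-10,0.9]]'
python3 -m jog '[[0,0,0,0,0,0,0.9],[0,0,0,0,0,0,0.9]]'
python3 - <<'E'
from h import *
Z={'red_grip':None,'rail_mark':.034}
s=sense();R=Ro.from_euler('xyz',s['eef_rot']).as_matrix();print(s['eef_pos'],np.degrees(np.arctan2(R[1,1],R[0,1])))
for c in ['wrist','top','side']:
    im=optics.camera(c);save(im,c+'2.png')
    for l in Z:
        for r in finder.tip_of(c,l)[:3]: print(c,l,np.round(r['at'],1),round(r['confidence'],2),at_z(c,r['at'],Z[l] or s['eef_pos'][2]+.015,s).round(4))
E
```

```text
t: 4.63
eef_pos: [0.5714, 0.0137, 0.1492]
eef_rot: [-3.14, -0.0, 1.606]
wrist_force: [0.3, 1.2, -2.1]
grip_width: 0.0159
gripper_force: 40.0
t: 5.05
eef_pos: [0.658, -0.0476, 0.1481]
eef_rot: [-3.139, 0.0, 1.434]
wrist_force: [-0.2, -0.3, -2.3]
grip_width: 0.0159
gripper_force: 40.0
t: 5.22
eef_pos: [0.6568, -0.0454, 0.1498]
eef_rot: [-3.14, -0.0, 1.437]
wrist_force: [0.2, 0.7, -3.0]
grip_width: 0.0159
gripper_force: 40.0
[ 0.65682553 -0.04541612  0.14979109] -7.685984776848174
wrist red_grip [ 20.8 180. ] 0.98 [0.5336 0.0127 0.1648]
wrist red_grip [255.2 252.4] 0.8 [ 0.6576 -0.0475  0.1648]
wrist rail_mark [255.5 187.5] 0.94 [ 0.6587 -0.0472  0.034 ]
side red_grip [310.9 210.9] 0.81 [0.4462 0.2752 0.1648]
side red_grip [213.  139.7] 0.63 [ 0.6588 -0.0733  0.1648]
side rail_mark [212.6 204.1] 0.82 [ 0.653 -0.043  0.034]
```

View pics/wrist2.png

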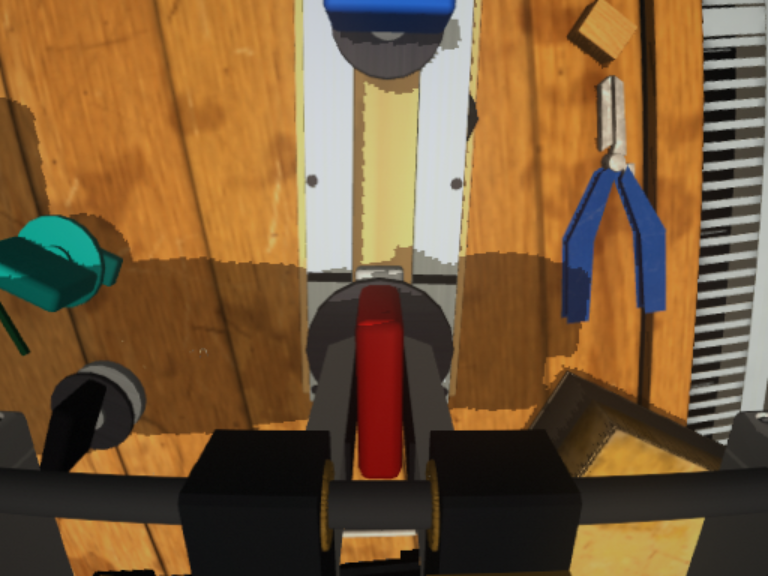

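View pics/side2.png

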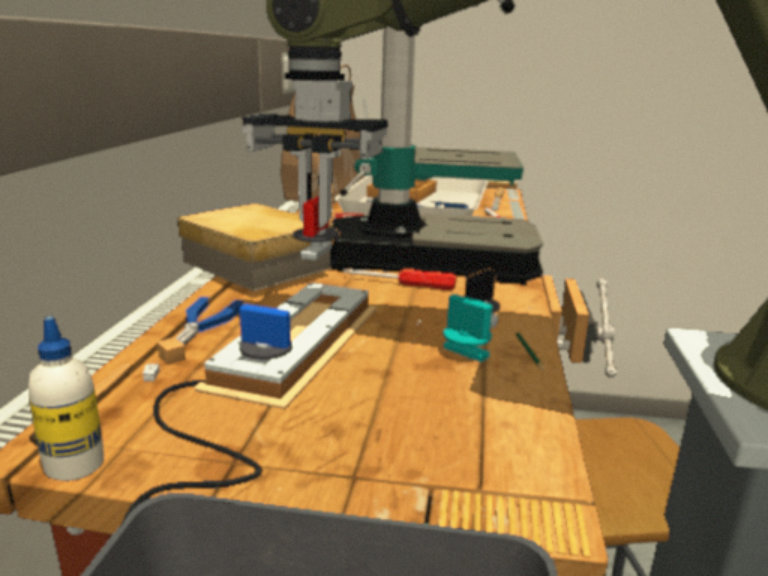

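The wrist view shows the bolt held upright with its handle along the slot. The mark line is at about (381,279), and the slot centre runs from (386,80) to (382,275), just beside the head.

Run:
```python
from h import *
s=sense()
f=lambda x,y,z:at_z('wrist',np.array((x,y))/1.5,z,s)
a=lambda d:np.degrees(np.arctan2(d[1],d[0]))
L=[f(357,80,.034),f(352,265,.034)];Rr=[f(419,80,.034),f(413,265,.034)]
c=[(L[i]+Rr[i])/2 for i in (0,1)];print('slot ang',a(L[0]-L[1]),a(Rr[0]-Rr[1]),a(c[0]-c[1]),'width',np.linalg.norm(L[0]-Rr[0]),np.linalg.norm(L[1]-Rr[1]))
print('mark line y',f(381,279,.034),'L,R outer',f(308,278,.034),f(459,279,.034))
u=(c[0]-c[1])[:2];u/=np.linalg.norm(u);m=f(381,279,.034)[:2];mm=c[1][:2]+u*((m-c[1][:2])@u);print('mark on slot axis',mm)
z=s['eef_pos'][2]+.036
print('handle top far/near',f(380,290,z),f(380,475,z), a(f(380,290,z)-f(380,475,z)))
zc=s['eef_pos'][2]-.010 # collar top
print('collar L/R',f(307,340,zc),f(453,340,zc), 'head end',f(380,270,zc-.02))
n=np.array([-u[1],u[0]])
t=s['eef_pos'][:2];print('tcp offset from mark along/across',(t-mm)@u,(t-mm)@n)
g=(f(307,340,zc)+f(453,340,zc))[:2]/2;print('collar mid across',(g-mm)@n, 'handle across',(f(380,290,z)[:2]-mm)@n,(f(380,475,z)[:2]-mm)@n)
```

```text
slot ang 79.92791229697288 81.40705628935753 80.66738316153416 width 0.035770950764778806 0.03861798770882597
mark line y [ 0.65827146 -0.04636738  0.034     ] L,R outer [ 0.61213879 -0.03938681  0.034     ] [ 0.70772132 -0.05311057  0.034     ]
mark on slot axis [ 0.65895373 -0.0464795 ]
handle top far/near [ 0.6628174  -0.00656019  0.1865673 ] [ 0.65344776 -0.07541826  0.1865673 ] 82.25124933769199
collar L/R [ 0.62710249 -0.03864844  0.1405673 ] [ 0.68879131 -0.04707606  0.1405673 ] head end [ 0.66141816 -0.01756632  0.1205673 ]
tcp offset from mark along/across 0.00023925507509793862 0.0015186745661158155
collar mid across 0.0015800999930807597 handle across 0.0026610102124468493 0.0007402232385341699
```

```bash
python3 -m jog '[[0.0015,0.001,-0.015,0,0,-0.5,0.9],[0.0015,0.001,-0.03,0,0,-0.5,0.9],[0.0015,0.001,-0.045,0,0,-0.5,0.9],[0.0015,0.001,-0.055,0,0,-0.5,0.9],[0.0015,0.001,-0.06,0,0,-0.5,0.9]]'
python3 -m jog '[[0,0,-0.007,0,0,0,0.9],[0,0,-0.014,0,0,0,0.9],[0,0,-0.021,0,0,0,0.9],[0,0,-0.028,0,0,0,0.9],[0,0,-0.033,0,0,0,0.9]]'
python3 -m jog '[[0,0,-0.002,0,0,0,0.9],[0,0,-0.004,0,0,0,0.9],[0,0,-0.006,0,0,0,0.9],[0,0,-0.006,0,0,0,0.9],[0,0,-0.006,0,0,0,0.9]]'
```

```text
t: 6.08
eef_pos: [0.6585, -0.045, 0.0889]
eef_rot: [-3.14, 0.0, 1.427]
wrist_force: [0.1, -0.2, -3.0]
grip_width: 0.0154
gripper_force: 40.0
t: 6.5
eef_pos: [0.6589, -0.0451, 0.0566]
eef_rot: [-3.141, 0.0, 1.427]
wrist_force: [-0.1, -0.9, -3.1]
grip_width: 0.0156
gripper_force: 40.0
t: 6.92
eef_pos: [0.6592, -0.0452, 0.0516]
eef_rot: [3.141, 0.0, 1.427]
wrist_force: [-0.3, -0.8, -1.1]
grip_width: 0.0158
gripper_force: 40.0
```

```bash
python3 -m jog '[[0,0,-0.001,0,0,0,0.9],[0,0,-0.0015,0,0,0,0.9],[0,0,-0.0015,0,0,0,0.9],[0,0,-0.0015,0,0,0,0.9]]'
python3 - <<'E'
from h import *
s=sense();print(s['eef_pos'],s['wrist_force'])
w=optics.camera('wrist');c=optics.camera('side')[130:290,120:340]
c=cv2.resize(c,None,fx=1.7,fy=1.7,interpolation=2);o=np.zeros((384,512+c.shape[1],3),np.uint8);o[:,:512]=w;o[:c.shape[0],512:]=c
save(cv2.resize(o,(790,343)),'c3.png',1)
for r in finder.tip_of('side','red_grip')[:3]: print(r,at_z('side',r['at'],.065))
E
```

```text
t: 7.25
eef_pos: [0.6592, -0.0451, 0.0504]
eef_rot: [3.141, -0.0, 1.427]
wrist_force: [-2.1, 0.8, 2.5]
grip_width: 0.0155
gripper_force: 40.0
[ 0.65922318 -0.04514585  0.05039857] [-2.07096592  0.83763001  2.53426215]
{'at': [211.7, 187.5], 'confidence': 0.81} [ 0.6587662  -0.05916042  0.065     ]
{'at': [211.4, 203.3], 'confidence': 0.18} [0.63679719 0.02985974 0.065     ]
```

View pics/c3.png

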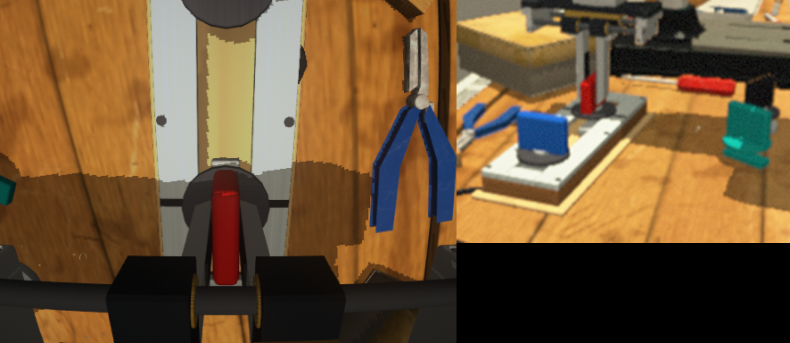

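The collar is down on the lips at the mark: its centre is at about (225,207) in the wrist half, against the mark line at row 203. Contact force has risen. Now the quarter turn.

```bash
python3 -m jog '[[0,0,0.0007,0,0,-6,0.9],[0,0,0.0007,0,0,-12,0.9],[0,0,0.0007,0,0,-18,0.9],[0,0,0.0007,0,0,-24,0.9],[0,0,0.0007,0,0,-30,0.9]]'
python3 -m jog '[[0,0,0,0,0,-6,0.9],[0,0,0,0,0,-12,0.9],[0,0,0,0,0,-18,0.9],[0,0,0,0,0,-24,0.9],[0,0,0,0,0,-30,0.9]]'
python3 -m jog '[[0,0,0,0,0,-6,0.9],[0,0,0,0,0,-12,0.9],[0,0,0,0,0,-18,0.9],[0,0,0,0,0,-24,0.9],[0,0,0,0,0,-30,0.9]]'
python3 -m jog '[[0,0,-0.0005,0,0,0,0.9],[0,0,-0.001,0,0,0,0.9],[0,0,-0.001,0,0,0,0.9]]'
python3 - <<'E'
from h import *
s=sense();print(np.degrees(s['eef_rot']),s['moment'])
im=optics.camera('wrist')
for l,z in (('rail_mark',.034),('red_grip',.065)):
  for r in finder.tip_of('wrist',l)[:3]: print(l,r,at_z('wrist',r['at'],z,s))
save(im,'w4.png')
E
```

```text
t: 7.82
eef_pos: [0.659, -0.045, 0.0504]
eef_rot: [-3.141, -0.0, 0.899]
wrist_force: [0.4, 1.2, -0.6]
grip_width: 0.0157
gripper_force: 40.0
t: 8.23
eef_pos: [0.6591, -0.0449, 0.0504]
eef_rot: [-3.141, -0.0, 0.375]
wrist_force: [0.3, 1.4, -1.0]
grip_width: 0.0156
gripper_force: 40.0
t: 8.65
eef_pos: [0.6591, -0.045, 0.0504]
eef_rot: [-3.141, -0.0, -0.149]
wrist_force: [0.5, 1.3, -1.5]
grip_width: 0.0158
gripper_force: 40.0
t: 8.9
eef_pos: [0.6593, -0.0452, 0.0504]
eef_rot: [-3.142, -0.001, -0.14]
wrist_force: [-2.1, 1.0, 6.1]
grip_width: 0.0159
gripper_force: 40.0
[-1.79999184e+02 -4.81909350e-02 -8.00296767e+00] [ 0.0035138   0.64064261 -0.06594651]
red_grip {'at': [253.4, 252.0], 'confidence': 0.9} [ 0.65693265 -0.04477526  0.065     ]
```

View pics/w4.png

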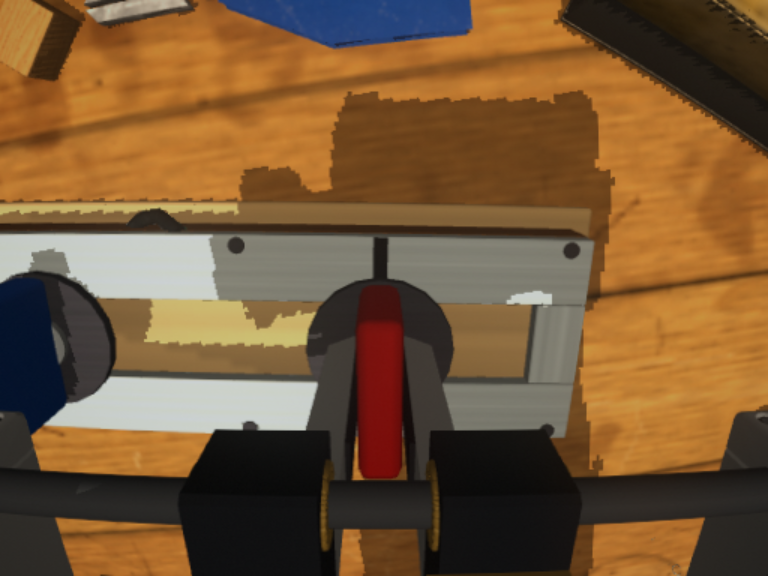

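The red handle lies square across the slot, in line with the mark: mark at column 380, handle at 381, collar centred on the slot at row 342. Release and back off.

```bash
python3 -m jog '[[0,0,0,0,0,0,0],[0,0,0,0,0,0,-0.5],[0,0,0,0,0,0,-0.5],[0,0,0,0,0,0,-0.5],[0,0,0,0,0,0,-0.5]]'
python3 -m jog '[[0,0,0,0,0,0,-0.5],[0,0,0,0,0,0,-0.5],[0,0,0,0,0,0,-0.5],[0,0,0,0,0,0,-0.5],[0,0,0,0,0,0,-0.5]]'
python3 -m jog '[[0,0,0.02,0,0,0,-0.5],[0,0,0.04,0,0,0,-0.5],[0,0,0.07,0,0,0,-0.5],[0,0,0.1,0,0,0,-0.5],[0,0,0.12,0,0,0,-0.5]]'
python3 -m jog '[[0,0,0,0,0,0,-0.5],[0,0,0,0,0,0,-0.5],[0,0,0,0,0,0,-0.5]]'
python3 - <<'E'
from h import *
s=sense();im=optics.camera('wrist')
for l,z in (('rail_mark',.034),('red_grip',.065)):
  for r in finder.tip_of('wrist',l)[:3]: print(l,r,at_z('wrist',r['at'],z,s))
save(im,'w5.png')
E
```

```text
t: 9.47
eef_pos: [0.659, -0.0451, 0.0495]
eef_rot: [3.142, 0.0, -0.143]
wrist_force: [1.1, -0.2, -1.0]
grip_width: 0.0457
gripper_force: 0.0
t: 9.88
eef_pos: [0.6591, -0.0451, 0.0497]
eef_rot: [-3.142, -0.0, -0.143]
wrist_force: [0.5, -0.4, -0.0]
grip_width: 0.0704
gripper_force: 0.0
t: 10.3
eef_pos: [0.6595, -0.0452, 0.1728]
eef_rot: [-3.142, -0.003, -0.143]
wrist_force: [0.6, -0.3, -0.1]
grip_width: 0.0707
gripper_force: 0.0
t: 10.55
eef_pos: [0.6586, -0.0451, 0.1685]
eef_rot: [3.142, 0.002, -0.143]
wrist_force: [0.6, -0.6, 0.5]
grip_width: 0.0702
gripper_force: 0.0
rail_mark {'at': [343.3, 362.2], 'confidence': 0.44} [ 0.40643119 -0.12396036  0.034     ]
red_grip {'at': [255.0, 188.1], 'confidence': 0.92} [ 0.6592607  -0.04687457  0.065     ]
red_grip {'at': [244.1, 362.2], 'confidence': 0.92} [ 0.45790534 -0.00556081  0.065     ]
red_grip {'at': [344.2, 360.4], 'confidence': 0.19} [ 0.44207422 -0.1184625   0.065     ]
```

View pics/w5.png

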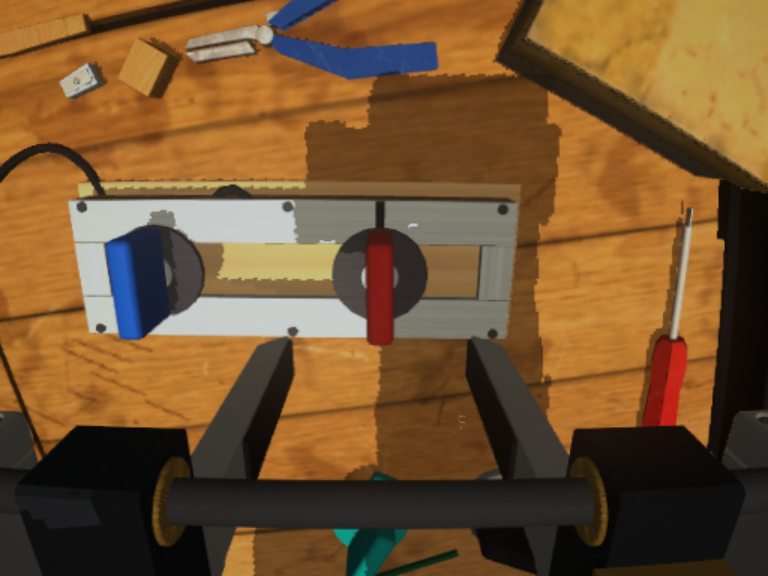

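The bolt stands seated and upright at (380,275), with its handle square across the slot, in line with the mark at column 380. The gripper is clear of it.

```bash
python3 -c "
from plant import ctrl
print(ctrl.close_job())"
```

```text
the job is handed in; nothing more can be done
None
```

The red bolt is locked into the rail at the black mark with its handle square across the slot, released and seated by the last wrist picture; the black bolt was never touched, and the job was handed in at about 10.6 s (the verdict was not shown).

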